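Set the swivel vise to 30 degrees and clamp it

ROBOT

A 6-joint arm with a two-finger parallel gripper is mounted at the origin on the work surface. World frame = base frame: x ahead of the robot, y to its left, z up, the work surface at z = 0. Lengths are in m, angles in degrees, forces in N, time in s.
With the tool pointing down it reaches from about 0.4 to 0.825 m from the base axis. Payload 7 kg.
Tool frame: the origin (TCP) lies at the very end of the fingers, on their centre line; the grasp point (between the pads) lies 19 mm behind it; z points along the fingers, y is the line along which they close (so a half turn about z gives the same grasp; the last joint's range is limited). The gripper opens to 88 mm and grips with 3 to 60 N. Pads are 19 mm wide; open, the fingers measure 130 mm over their backs; the gripper's body (78 mm by 193 mm) begins 47 mm behind the grasp point.
Start: joints at [-46.977, 20.546, 0.682, 0, -70.136, -16.507], TCP at [0.301, -0.604, 0.227] pointing down, gripper open.
Joint ranges: [-176.03, 176.03], [-82.01, 121.73], [-58.28, 71.71], [-173.87, 95.51], [-174.79, -0.11], [-173.66, 173.66]. Speed limits (degrees/s): [136.94, 136.94, 172.46, 180, 180, 180].

INTERFACE

Orientations are given as [roll, pitch, yaw] about the fixed x, y, z axes, in that order (R = Rz(yaw) Ry(pitch) Rx(roll)).
In Python, from plant import get_state, capture, close_job, regions_of gives the robot as it stands.
- The arm moves only by the tool jog_arm, never from a script. Its argument "moves" is a list of rows, each a list of 3 entries, a list of its own where there are three numbers: the shift along the tool's x, y, z in cm, then the turn about the tool's z in degrees, then the finger opening in cm, from 0 to 8.76. A call has 1 to 12 rows; each row shifts and turns the commanded pose from where the row before left it, along the tool's axes as they then stand; what a row does not reach is not made up. A row lasts 1/8 s, in which the tool goes at most 62.5 mm and 10.7 degrees, less where a joint would pass 70% of its speed; a pose out of reach is approached as far as the arm can. A call is refused whole if a number of a shift passes 6.25 or a number of a turn 10.7, either way. A call with a gripper value outside its range is refused whole. The fingers move at their own pace and stop on an object; "newtons" is the grip in N (left out, the last holds). Time passes only in rows, so rows that do not move let the fingers close. It gives the time, the measured TCP pose, the force, the opening and the grip force at its end, in the units of the state.
- get_state(): the state, without advancing time (a new reading comes with each control period).
- capture(name): name is "scene" or "top" or "wrist"; returns a dict with "pixels" (400x640x3 uint8, blue, green, red), "mtx" (3x3 intrinsics, pixels), "k1" (the pictures are not rectified: a ray, as slopes to the right and down, at radius r is drawn at 1 + k1 r^2 times it, then the intrinsics apply), "world_from_camera" (4x4, takes a point from camera to world coordinates); the wrist camera has in their place "hand_eye" (4x4, takes a point from camera to tool coordinates, whose origin is the TCP and whose axes are the flange's). Camera axes: x right, y down, z forward; pixel columns grow to the right and rows downward; lengths in m; the calibration is good to about 2 mm. A picture is of the moment at which its call begins: read the wrist's pose just before it. There is no depth.
- close_job(): hands the job in; it is judged then, once.
Trained networks look in a picture, given as the dict that the camera call returned (one of the last four; its "shot" number tells which), for a name from the list of things; names that differ only in an ending like _2 or _b are one class to them, and where a whole thing is asked for, a point or a joint stands for the part that bears it (a point fixed in the world has none). Each returns a list of dicts, best first, with "confidence" (0 to 1); they miss things now and then, are a little off and sometimes report something else, mostly with a low value. They report only what shows in the picture. A call takes as long as a camera call.
- regions_of(picture, thing): "pixels" (400x640 bool, what is visible of it) and "pixel" ([column, row] in pixels, amid what is visible of it).
The state is a dict: "time_s": time; "joints": joint angles; "qd": joint speeds; "joint_torque": joint torques, N m; "tcp_pos": TCP position; "eef_rot": TCP orientation; "contact_force": force on the tool from outside, world axes, zero at the start; "moment": the same for the moment, N m; "gripper_width": finger opening in m; "gripper_force": force on a finger pad.
Only numpy, scipy, OpenCV 4.12 (cv2) and the standard library are available. Lean on these libraries where they do the work, as an engineer would, in place of code of your own. Each camera call takes 0.05 s, during which the arm holds its last target. There are 200 camera calls.

TASK

The next saw cut is at 30 degrees: swing the clamp lever of the swivel vise open, turn the vise anticlockwise (seen from above) until the 30-degree mark of its scale stands at the index line, then swing the lever back fully home so that the vise is clamped at that angle. Leave the other things on the bench where they are.

Things in the scene. Friction and masses are not known exactly. Their poses are not given: they have to be found in the camera images.
- vise_base: Fixed blue round base of a machine vise, 176 mm across, bolted to the bench. Origin on the vertical swivel axis, at the bench top; z up, x points from the axis to the index plate. Two bolted ears lie along its +y and -y (to 123 mm from the axis, up to 25 mm high).
- index_line (a point): Top of the white index line on a small black block of the base, beside the graduated disc's edge: 86 mm from the swivel axis along the base's x, 40 mm high.
- scale_disc (a point): Centre of the top of the bright aluminium disc that turns with the vise: 156 mm across, top 40 mm high. Along its edge black marks every 5 degrees, -40 to 90: short at 5, longer at 10, longest at 30, 60, 90; the zero mark is red and wider. The mark at the white index line is the reading. Turning anticlockwise brings 10, 20, 30 to it in turn. Axes are the vise's own.
- vise (a joint): Reading of the scale in rad, anticlockwise positive from above (30 degrees = 0.524). At 0 the vise's axes match the base's: fixed jaw towards +y (ends 70 mm from the axis), screw towards -y (ends 174 mm from it). Unclamped it needs about 0.6 N m (6 N at the nut bracket) and stays where it is left; pushed slowly it does not coast. Clamped, it holds against more than 4 N m.
- vise_push (a point): Centre of the side face, towards the vise's own -x, of the blue nut bracket at its screw end: pushing here turns the vise anticlockwise. The bracket is 80 mm wide (x), 25 mm thick (y), from 40 to 100 mm high; this point is 40 mm from the centre line, 112.5 mm from the axis along the vise's -y, 70 mm high. Axes: y along the screw towards the fixed jaw, z up.
- vise_push_far (a point): Centre of the opposite side face of the same bracket (vise's +x side): pushing here turns the vise clockwise. Axes as for vise_push.
- tommy_bar (a point): Middle of the steel tommy bar that crosses the end of the vise's screw, 162 mm from the swivel axis along the vise's -y, 82 mm high: fixed to the vise here, along its x, 120 mm long with black ball ends, up to 102 mm high. The vise's blue jaws, nearer the axis, are 90 mm wide (x), 104 mm high, and hold an aluminium bar 100 mm long, up to 114 mm high.
- clamp_lever (a joint): Angle of the orange clamp lever about its hub in rad, anticlockwise positive from above: 0 = fully home (clamped, against a stop), 1.2 = fully open (stop). At 0 the arm points 34.4 degrees clockwise of the direction from the swivel axis to the hub, at 1.2, 34.4 degrees anticlockwise of it. It stays where it is left; the clamp bites below 0.7. Pushed 70 mm from the hub it takes 2 to 8 N, most on the last of the way home.
- lever_hub (a point): Top of the lever's black hub, its vertical pivot axis: 28 mm across, top 58 mm high, on a blue boss of the base, 102 mm from the swivel axis in the direction 192 degrees anticlockwise from the base's x.
- lever_push (a point): Point on the centre line of the orange lever arm, 70 mm out from the hub's axis, 70 mm high. The arm is a round bar 14 mm thick, rising from 50 mm high at the hub to 75 mm at its 20 mm ball end, 90 mm from the hub's axis. x points out along the arm, z up.
- wrench_mid (a point): Bystander: steel spanner lying flat, 200 mm; middle of it.
- screwdriver_mid (a point): Bystander: red-handled screwdriver lying, 200 mm; middle of it.
- level_mid (a point): Bystander: blue spirit level standing on edge, 220 x 22 x 46 mm; its centre.
- square_mid (a point): Bystander: try square lying flat, wooden stock 110 mm and steel blade 150 mm; between the two.
- tape_mid (a point): Bystander: yellow tape measure, 68 x 36 x 62 mm; its centre.
- oil_can_mid (a point): Bystander: upright green oil can, 64 mm across, 140 mm high; its centre.
- brush_mid (a point): Bystander: wooden-handled brush lying, 200 mm; middle of it.

How it is judged (in metres and radians):
On the way, in this order (a step that is already met when the one before it is completed fails the run):
1. the clamp lever is swung open (past 0.7 rad, where the clamp lets go) (value of joint clamp_lever above 0.7 rad), for 0.1 s.
2. the scale reads 30 degrees (within 2) with the lever still open (value of joint clamp_lever above 0.7 rad and value of joint vise between 0.4887 and 0.5585 rad), for 0.2 s.
At the end, for the whole second after the job is handed in: The vise reads 30 degrees within 2 degrees, at rest, and the clamp lever is home within 0.15 rad of its stop (value of joint vise between 0.4887 and 0.5585 rad and value of joint clamp_lever below 0.15 rad and velocity of joint vise between -0.02 and 0.02 rad/s); the robot touches nothing.
It fails at once if a bystander was moved more than 30 mm (distance of any of wrench_mid, screwdriver_mid, level_mid, square_mid, tape_mid, oil_can_mid, brush_mid from where it was at the start of the episode above 0.03 m).
It also fails if it takes over 67 s, if anything falls off the work surface, if the arm or the gripper's body presses on something with over 40 N, if the wrist force passes 120 N, or if a joint passes its speed limit or range.

## Working session

There is one attempt and no reset: what is moved stays moved. The work goes in short steps, Python scripts to look and compute and a tool call to move; the robot and the scene stay as the last step left them, time stands still between calls to the robot, and variables do not carry over. Pictures are saved under pics/ and viewed, at most 10 in all, crops included, and the job is handed in when it is done.

Besides the shell and the picture viewer there is one more tool, called after "Emit:" as name(argument=value, ...), one argument or row to a line, values as JSON. jog_arm: Moves the arm, as the interface text tells. Its arguments: {"type":"object","properties":{"moves":{"type":"array"},"newtons":{"type":"number"}},"required":["moves"]}

```bash
mkdir -p pics; cat > h.py <<'E'
import numpy as np, cv2, json
from plant import get_state, capture, close_job, regions_of
def ray(p,px):
    K=p["mtx"];d=np.array([(px[0]-K[0][2])/K[0][0],(px[1]-K[1][2])/K[1][1]])
    u=d.copy()
    for _ in range(20): u=d/(1+p["k1"]*(u@u))
    T=np.array(p["world_from_camera"]); return T[:3,3],T[:3,:3]@np.array([u[0],u[1],1])
def at_z(p,px,z):
    o,d=ray(p,px); return o+d*(z-o[2])/d[2]
def proj(p,X):
    T=np.linalg.inv(np.array(p["world_from_camera"]));c=T[:3,:3]@np.array(X)+T[:3,3]
    u=c[:2]/c[2];u=u*(1+p["k1"]*(u@u));K=p["mtx"];return np.array([K[0][0]*u[0]+K[0][2],K[1][1]*u[1]+K[1][2]])
E
python3 - <<'E'
from h import *
s=get_state();print(s["time_s"],s["tcp_pos"],s["eef_rot"])
p=capture("top");q=capture("scene")
cv2.imwrite("pics/top.png",p["pixels"]);cv2.imwrite("pics/scene.png",q["pixels"])
print(np.array(p["world_from_camera"]).round(3),np.array(q["world_from_camera"]).round(3))
for n,z in [("vise_base",.02),("scale_disc",.04),("lever_hub",.058),("clamp_lever",.06),("tommy_bar",.082),("vise_push",.07),("index_line",.04),("wrench_mid",0),("screwdriver_mid",.01),("level_mid",.023),("square_mid",.01),("tape_mid",.03),("oil_can_mid",.07),("brush_mid",.01)]:
    for c,pp in (("top",p),("scene",q)):
        r=regions_of(pp,n)
        print(n,c,[(round(x["confidence"],2),np.round(x["pixel"]).tolist(),int(x["pixels"].sum()),at_z(pp,x["pixel"],z).round(3).tolist()) for x in r[:2]])
E
```

```text
0.0 [ 0.30110558 -0.6035418   0.22560868] [ 1.79901922e+02 -7.66026528e-03 -1.53490104e+02]
[[ 0.013 -0.974  0.224  0.151]
 [-1.    -0.013  0.003  0.112]
 [-0.    -0.224 -0.975  1.638]
 [ 0.     0.     0.     1.   ]] [[-0.397  0.672 -0.626  1.385]
 [ 0.918  0.275 -0.287  0.513]
 [-0.021 -0.688 -0.725  1.135]
 [ 0.     0.     0.     1.   ]]
vise_base top [(0.83, [318.0, 169.0], 2903, [0.617, 0.112, 0.02]), (0.56, [259.0, 157.0], 200, [0.656, 0.311, 0.02])]
vise_base scene [(0.86, [304.0, 245.0], 3657, [0.604, 0.092, 0.02]), (0.73, [301.0, 242.0], 2600, [0.598, 0.082, 0.02])]
scale_disc top [(0.58, [322.0, 168.0], 2329, [0.614, 0.097, 0.04]), (0.4, [318.0, 169.0], 2955, [0.61, 0.11, 0.04])]
scale_disc scene [(0.55, [300.0, 240.0], 2578, [0.605, 0.084, 0.04])]
lever_hub top [(0.62, [314.0, 203.0], 166, [0.492, 0.12, 0.058])]
lever_hub scene [(0.54, [326.0, 218.0], 99, [0.505, 0.127, 0.058]), (0.34, [304.0, 248.0], 3726, [0.642, 0.114, 0.058])]
clamp_lever top [(0.57, [313.0, 204.0], 153, [0.487, 0.126, 0.06])]
clamp_lever scene [(0.66, [331.0, 217.0], 169, [0.496, 0.142, 0.06])]
tommy_b
[... 915 characters left out ...]
52.0, 267.0], 442, [0.288, 0.317, 0.023])]
level_mid scene [(0.74, [400.0, 199.0], 775, [0.3, 0.317, 0.023])]
square_mid top [(0.79, [356.0, 231.0], 596, [0.411, -0.017, 0.01])]
square_mid scene [(0.79, [296.0, 200.0], 411, [0.426, -0.02, 0.01])]
tape_mid top [(0.51, [223.0, 161.0], 282, [0.639, 0.428, 0.03])]
tape_mid scene [(0.8, [399.0, 287.0], 432, [0.646, 0.414, 0.03])]
oil_can_mid top [(0.81, [178.0, 214.0], 581, [0.448, 0.557, 0.07])]
oil_can_mid scene [(0.64, [464.0, 246.0], 809, [0.46, 0.558, 0.07])]
brush_mid top [(0.69, [318.0, 169.0], 2938, [0.62, 0.109, 0.01])]
brush_mid scene [(0.64, [231.0, 151.0], 302, [0.285, -0.37, 0.01]), (0.21, [231.0, 232.0], 293, [0.639, -0.153, 0.01])]
```

View pics/top.png

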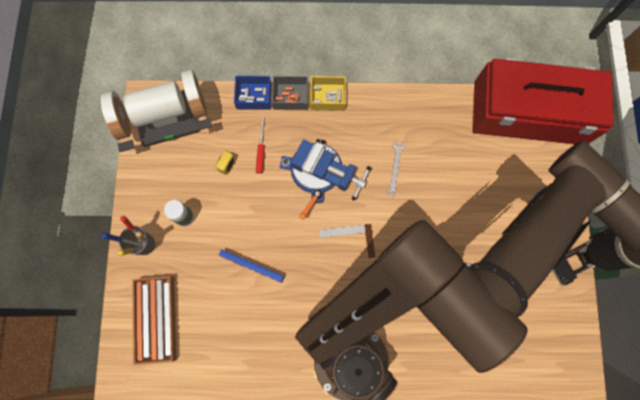

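View pics/scene.png

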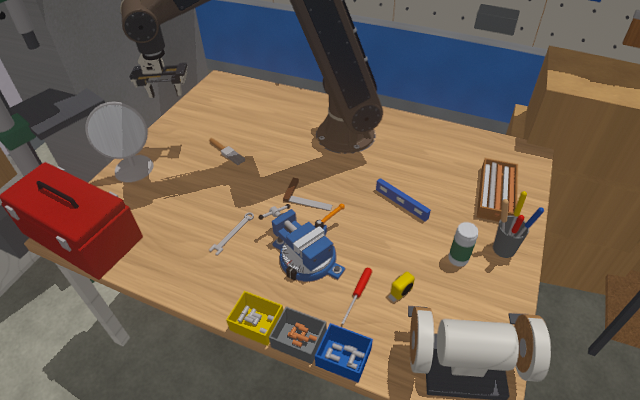

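The top view shows the vise axis at about (318,168), the index block at about (320,145) and the screw end at (362,182). The orange lever runs from its hub at (318,198) to (304,216), which is the home position. The scene view agrees. Next I'll bring the wrist camera over the vise.

```bash
cat >> h.py <<'E'
from scipy.spatial.transform import Rotation as Ro
def wcap(name=None):
    s=get_state();w=capture("wrist")
    R=Ro.from_euler("xyz",s["eef_rot"],degrees=True).as_matrix()
    T=np.eye(4);T[:3,:3]=R;T[:3,3]=s["tcp_pos"]
    w["world_from_camera"]=T@np.array(w["hand_eye"])
    if name: cv2.imwrite("pics/%s.png"%name,w["pixels"])
    return s,w
def shift(target,s=None):
    s=s or get_state()
    R=Ro.from_euler("xyz",s["eef_rot"],degrees=True).as_matrix()
    return (R.T@(np.array(target)-s["tcp_pos"])*100).round(2)
E
python3 - <<'E'
from h import *
s,w=wcap()
print(np.array(w["hand_eye"]).round(3),w["mtx"],w["k1"])
print(shift([0.56,0.08,0.36]))
E
```

```text
[[-0.    -0.952 -0.305  0.083]
 [ 1.    -0.    -0.    -0.   ]
 [ 0.    -0.305  0.952 -0.158]
 [ 0.     0.     0.     1.   ]] [[308.49568867   0.         319.7717819 ]
 [  0.         308.49568867 198.49879177]
 [  0.           0.           1.        ]] 0.014590524541557062
[-53.68  49.65 -13.34]
```

Emit:
jog_arm(
  moves=[
    [[-4.4,4.1,-1.1],0,0],
    [[-4.4,4.1,-1.1],0,0],
    [[-4.4,4.1,-1.1],0,0],
    [[-4.4,4.1,-1.1],0,0],
    [[-4.4,4.1,-1.1],0,0],
    [[-4.4,4.1,-1.1],0,0],
    [[-4.4,4.1,-1.1],0,0],
    [[-4.4,4.1,-1.1],0,0],
    [[-4.4,4.1,-1.1],0,0],
    [[-4.4,4.1,-1.1],0,0],
    [[-4.4,4.1,-1.1],0,0],
    [[-4.4,4.1,-1.1],0,0],
  ],
)

```text
time_s: 3.05
tcp_pos: [0.5545, 0.074, 0.3594]
eef_rot: [-180.0, 0.1, -153.5]
contact_force: [0.8, -0.2, -0.9]
gripper_width: 0.0003
gripper_force: 0.0
```

Emit:
jog_arm(
  moves=[
    [[0,0,0],-10.5,0],
    [[0,0,0],-10.5,0],
    [[0,0,0],-10.5,0],
    [[0,0,0],-10.5,0],
    [[0,0,0],-10.5,0],
    [[0,0,0],-10.5,0],
    [[0,0,0],-10.5,0],
    [[0,0,0],-10.5,0],
    [[0,0,0],-10.5,0],
    [[0,0,0],-10.5,0],
    [[0,0,0],-10.5,0],
    [[0,0,0],-10.5,0],
  ],
)

```text
time_s: 4.55
tcp_pos: [0.5541, 0.072, 0.3587]
eef_rot: [-180.0, -0.0, -27.1]
contact_force: [-0.7, 0.0, -0.0]
gripper_width: 0.0009
gripper_force: 0.0
```

Emit:
jog_arm(
  moves=[
    [[0,0,0],-9.5,0],
    [[0,0,0],-9,0],
    [[0,0,0],-9,0],
    [[0,0,0],0,0],
    [[0,0,0],0,0],
  ],
)

```text
time_s: 5.18
tcp_pos: [0.5541, 0.072, 0.3586]
eef_rot: [-180.0, -0.0, -0.2]
contact_force: [0.4, 0.8, -0.4]
gripper_width: 0.0004
gripper_force: 0.0
```

```bash
python3 - <<'E'
from h import *
s,w=wcap("w1");print(s["time_s"],s["tcp_pos"],s["eef_rot"],s["joints"],s["contact_force"])
for n,z in [("lever_hub",.058),("clamp_lever",.06),("scale_disc",.04),("vise_base",.02)]:
    print(n,[(round(x["confidence"],2),np.round(x["pixel"]).tolist(),int(x["pixels"].sum()),at_z(w,x["pixel"],z).round(3).tolist()) for x in regions_of(w,n)[:2]])
E
```

```text
5.175 [0.55412049 0.07196641 0.35863629] [-1.79994328e+02 -9.28153561e-03 -1.79940069e-01] [ 2.74744399e+01  6.21025556e+00 -1.24960217e+00 -7.22219087e-04
 -8.25292885e+01  6.23457143e+01] [ 0.44003701  0.77175918 -0.36408881]
lever_hub [(0.83, [282.0, 194.0], 854, [0.498, 0.131, 0.058])]
clamp_lever [(0.92, [280.0, 197.0], 788, [0.494, 0.134, 0.06]), (0.63, [164.0, 80.0], 1472, [0.664, 0.286, 0.06])]
scale_disc [(0.94, [302.0, 116.0], 12895, [0.615, 0.098, 0.04]), (0.59, [29.0, 216.0], 2600, [0.457, 0.546, 0.04])]
vise_base [(0.75, [297.0, 114.0], 16114, [0.617, 0.106, 0.02]), (0.24, [302.0, 114.0], 13221, [0.617, 0.1, 0.02])]
```

View pics/w1.png

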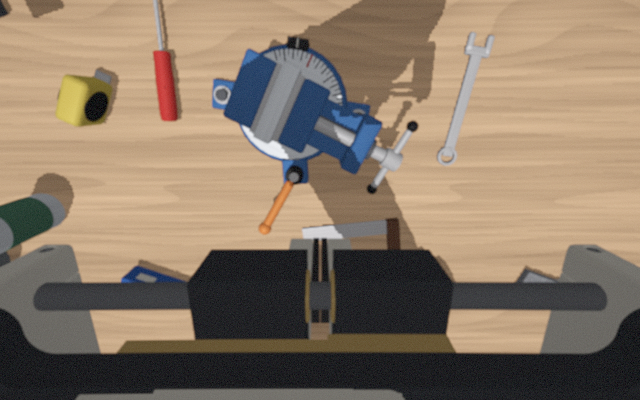

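The wrist view shows the index block at about (298,43), the hub at (295,173) and the lever ball at (264,229). The tommy bar ends are at (412,127) and (372,188), so the vise is well clockwise of 30°. I'll fit these points now.

```bash
python3 - <<'E'
from h import *
s,w=wcap()
for n,px,z in [("index",(298,43),.04),("hub",(295,173),.058),("ball",(264,229),.075),("t1",(412,127),.092),("t2",(372,188),.092)]:
    print(n,at_z(w,px,z).round(4))
g=cv2.resize(w["pixels"][20:200,200:430],None,fx=3.4,fy=3.2,interpolation=cv2.INTER_CUBIC);cv2.imwrite("pics/w1c.png",g)
I=at_z(w,(298,43),.04)[:2];H=at_z(w,(295,173),.058)[:2]
a=np.deg2rad(192);l=np.array([.086,0])-.102*np.array([np.cos(a),np.sin(a)])
d=I-H;yaw=np.arctan2(d[1],d[0])-np.arctan2(l[1],l[0]);R=np.array([[np.cos(yaw),-np.sin(yaw)],[np.sin(yaw),np.cos(yaw)]])
C=((I-R@[.086,0])+(H-R@(.102*np.array([np.cos(a),np.sin(a)]))))/2
print("yaw",np.rad2deg(yaw),"C",C,np.linalg.norm(d),np.linalg.norm(l))
t=(at_z(w,(412,127),.082)+at_z(w,(372,188),.082))[:2]/2-C
print("vise",np.rad2deg(np.arctan2(t[0],-t[1])-yaw),np.linalg.norm(t))
b=at_z(w,(264,229),.075)[:2]-H;hd=H-C
print("lever",np.rad2deg(np.arctan2(b[1],b[0])-np.arctan2(hd[1],hd[0]))+34.4,np.linalg.norm(b))
E
```

```text
index [0.7124 0.102  0.04  ]
hub [0.5316 0.1096 0.058 ]
ball [0.4468 0.1585 0.075 ]
t1 [ 0.6024 -0.0519  0.092 ]
t2 [ 0.5175 -0.0027  0.092 ]
yaw -8.90166435748322 C [0.63045209 0.11520621] 0.18091796097257828 0.1869775962709808
vise -17.63595746889488 0.16191106957896867
lever 361.16778386989876 0.09795684994105919
```

View pics/w1c.png

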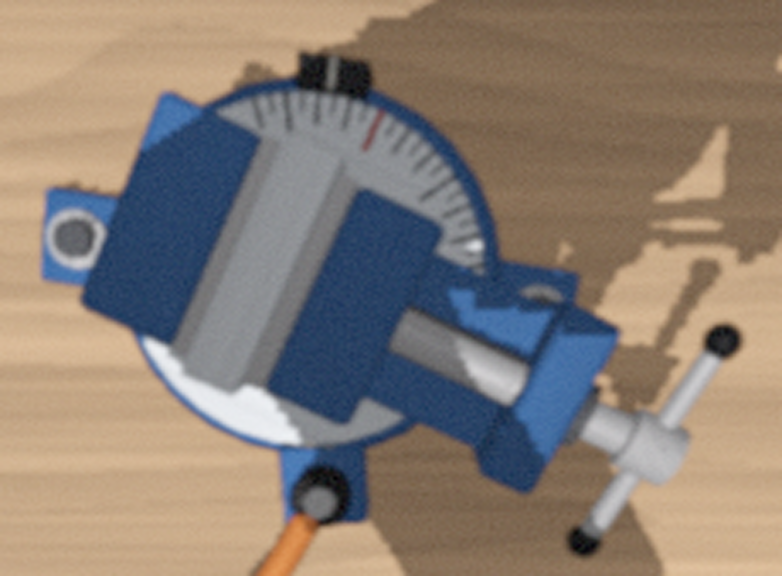

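The red zero mark lies right (clockwise) of the index, so the scale reads about -15 to -17°. That means roughly 47° of anticlockwise turn. First I'll open the lever, working out finger waypoints along its arc.

```bash
python3 - <<'E'
from h import *
H=np.array([.529,.111])
for a in [0,10,20,30,40,50,55,60,65]:
    f=np.deg2rad(148.7+a);n=np.array([-np.sin(f),np.cos(f)]);u=np.array([np.cos(f),np.sin(f)])
    print(a,(H+.07*u-n*(.007+.0095*abs(n[0])+.021*abs(n[1]))).round(4))
E
```

```text
0 [0.4847 0.1729]
10 [0.4747 0.1644]
20 [0.4661 0.1536]
30 [0.4597 0.1408]
40 [0.4554 0.1293]
50 [0.4531 0.1169]
55 [0.4528 0.1104]
60 [0.4532 0.1037]
65 [0.4543 0.0969]
```

Emit:
jog_arm(
  moves=[
    [[-2.0,-3.8,4.0],0,0],
    [[-2.0,-3.8,4.0],0,0],
    [[-2.2,-4.0,4.0],0,0],
    [[0,0,6.0],0,0],
    [[0,0,6.0],0,0],
    [[0,0,4.0],0,0],
    [[0,0,2.0],0,0],
    [[0,0,0],0,0],
    [[0,0,0],0,0],
  ],
)

```text
time_s: 6.6
tcp_pos: [0.4928, 0.1884, 0.0595]
eef_rot: [-180.0, -0.1, 0.0]
contact_force: [-0.1, 1.4, 0.0]
gripper_width: 0.0005
gripper_force: 0.0
```

Emit:
jog_arm(
  moves=[
    [[-0.8,1.5,0],0,0],
    [[-1.0,0.9,0],0,0],
    [[-0.9,1.0,0],0,0],
    [[-0.6,1.3,0],0,0],
    [[-0.4,1.2,0],0,0],
    [[-0.2,1.2,0],0,0],
    [[0,0.7,0],0,0],
    [[0,0.6,0],0,0],
    [[0,0,0],0,0],
  ],
)

```text
time_s: 7.72
tcp_pos: [0.4526, 0.1032, 0.0584]
eef_rot: [180.0, 0.1, -0.0]
contact_force: [0.5, 3.5, 1.0]
gripper_width: 0.0005
gripper_force: 0.9
```

```bash
python3 - <<'E'
from h import *
s,w=wcap("w2");print(s["time_s"],s["tcp_pos"],s["contact_force"],s["moment"])
for n in ["clamp_lever","lever_hub"]:
    print(n,[(round(x["confidence"],2),np.round(x["pixel"]).tolist(),int(x["pixels"].sum()),at_z(w,x["pixel"],.06).round(3).tolist()) for x in regions_of(w,n)[:2]])
E
```

```text
7.725 [0.45257642 0.10321483 0.05842345] [0.45309267 3.5060845  0.9501241 ] [ 7.01880101e-01  4.92979272e-02 -3.42101891e-04]
clamp_lever []
lever_hub [(0.68, [322.0, 156.0], 5447, [0.509, 0.102, 0.06])]
```

View pics/w2.png

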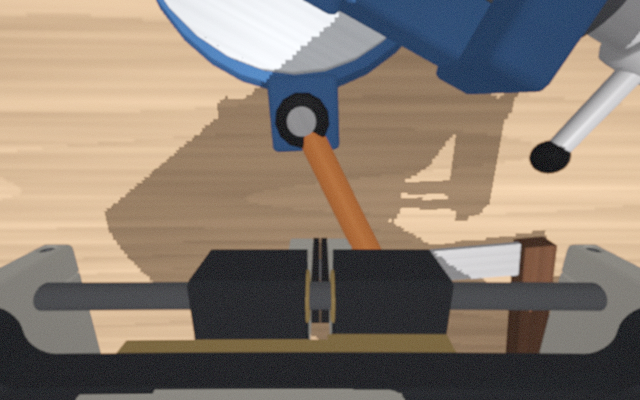

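The lever is swung open: the arm runs from the hub at (301,121) towards (370,245). I'll lift clear, go round to the nut bracket's -x side with the tool yawed to the vise, and recheck the geometry.

Emit:
jog_arm(
  moves=[
    [[0,-0.5,-1.0],0,0],
    [[0,0,-6.0],0,0],
    [[0,0,-6.0],0,0],
    [[0,0,-6.0],0,0],
    [[3.3,3.0,0],0,0],
    [[3.4,3.1,0],0,0],
    [[0,0,0],9,0],
    [[0,0,0],9,0],
    [[0,0,0],8.5,0],
    [[0,0,0],0,0],
    [[0,0,0],0,0],
  ],
)

```text
time_s: 9.25
tcp_pos: [0.5199, 0.048, 0.2488]
eef_rot: [180.0, 0.0, -26.3]
contact_force: [-0.3, -0.4, -0.4]
gripper_width: 0.0004
gripper_force: 0.0
```

```bash
python3 - <<'E'
from h import *
s,w=wcap("w3");print(s["time_s"],s["tcp_pos"],s["eef_rot"])
cv2.imwrite("pics/w3.png",w["pixels"][:270])
E
```

```text
9.25 [0.5199013  0.04801887 0.24876329] [ 1.79988020e+02  7.61720169e-03 -2.62903875e+01]
```

View pics/w3.png

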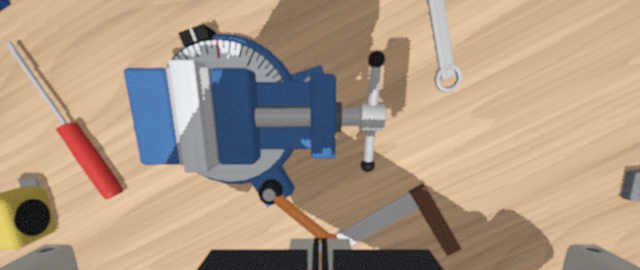

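The vise now lies square in the picture. The hub is at (269,191), the bracket's -x face edge at about (322,157), the tommy balls at (376,59) and (368,166), and the index line at about (197,36). I'll refine the axis position from these.

```bash
python3 - <<'E'
from h import *
s,w=wcap()
H=at_z(w,(269,190),.058)[:2];I=at_z(w,(197,36),.04)[:2];t1=at_z(w,(376,59),.082)[:2];t2=at_z(w,(368,166),.082)[:2]
br=at_z(w,(322,157),.1)[:2];L=at_z(w,(320,236),.068)[:2]
print("H",H,"I",I,np.linalg.norm(H-I),"tommy",t1,t2,np.linalg.norm(t1-t2),"br",br,"lev",L, np.rad2deg(np.arctan2(*(L-H)[::-1])))
a=np.deg2rad(192);l=np.array([.086,0])-.102*np.array([np.cos(a),np.sin(a)])
d=I-H;yaw=np.arctan2(d[1],d[0])-np.arctan2(l[1],l[0]);R=lambda y:np.array([[np.cos(y),-np.sin(y)],[np.sin(y),np.cos(y)]])
C=((I-R(yaw)@[.086,0])+(H-R(yaw)@(.102*np.array([np.cos(a),np.sin(a)]))))/2
dt=t1-t2;v=np.arctan2(dt[1],dt[0]);t=(t1+t2)/2-C;v2=np.arctan2(t[0],-t[1])
print("C",C,"yaw",np.rad2deg(yaw),"vise",np.rad2deg([v-yaw,v2-yaw,v,v2]),np.linalg.norm(t),"br local",R(-v2)@(br-C),"tcp local",R(-v2)@(s["tcp_pos"][:2]-C))
E
```

```text
H [0.53078307 0.10948117] I [0.70991044 0.09963576] 0.17939773104866086 tommy [ 0.60410116 -0.05375231] [ 0.51160646 -0.00509216] 0.10451353679764636 br [0.54504361 0.03336638] lev [0.45533541 0.07993355] -158.61316695917702
C [0.62891369 0.11385644] yaw -9.658493321207846 vise [-18.08972895 -16.72088436 -27.74822228 -26.37937768] 0.1599321240826001 br local [-0.03937408 -0.10937331] tcp local [-0.06836825 -0.10739762]
```

Emit:
jog_arm(
  moves=[
    [[0,0,6.0],0,0],
    [[0,0,6.0],0,0],
    [[0,0,4.4],0,0],
    [[0,0,2.0],0,0],
    [[0,0,0],0,0],
    [[0.6,0,0],0,0],
    [[0.6,0,0],0,0],
    [[0.5,0,0],0,0],
    [[0,0,0],0,0],
  ],
)

```text
time_s: 10.48
tcp_pos: [0.5357, 0.0402, 0.0651]
eef_rot: [-180.0, -0.0, -26.5]
contact_force: [-1.5, 0.1, -0.1]
gripper_width: 0.0004
gripper_force: 0.3
```

Emit:
jog_arm(
  moves=[
    [[0.58,0.25,0],-3,0],
    [[0.58,0.25,0],-3,0],
    [[0.58,0.25,0],-3,0],
    [[0.58,0.25,0],-3,0],
    [[0.58,0.25,0],-3,0],
    [[0.58,0.25,0],-3,0],
    [[0.58,0.25,0],-3,0],
    [[0.58,0.25,0],-3,0],
    [[0.58,0.25,0],-3,0],
    [[0.58,0.25,0],-3,0],
    [[0.58,0.25,0],-3,0],
    [[0.58,0.25,0],-3,0],
  ],
)

```text
time_s: 11.98
tcp_pos: [0.5959, -0.0007, 0.0641]
eef_rot: [-180.0, 0.2, 9.6]
contact_force: [-7.4, 2.5, 1.2]
gripper_width: 0.0007
gripper_force: 3.0
```

```bash
python3 - <<'E'
from h import *
s,w=wcap("w4");print(s["time_s"],s["tcp_pos"],s["eef_rot"],s["contact_force"])
cv2.imwrite("pics/w4.png",w["pixels"][:270])
print(proj(w,[.711,.0995,.04]))
C=np.array([.629,.114]);a=np.deg2rad(-s["eef_rot"][2]);d=s["tcp_pos"][:2]-C
print(np.cos(a)*d[0]-np.sin(a)*d[1],np.sin(a)*d[0]+np.cos(a)*d[1])
E
```

```text
11.975 [ 0.59586011 -0.00066285  0.06413132] [-179.97135487    0.18893004    9.59126597] [-7.37374668  2.53430888  1.23947775]
[163.44061856   2.78176231]
-0.051781588315714056 -0.10753831382332345
```

View pics/w4.png

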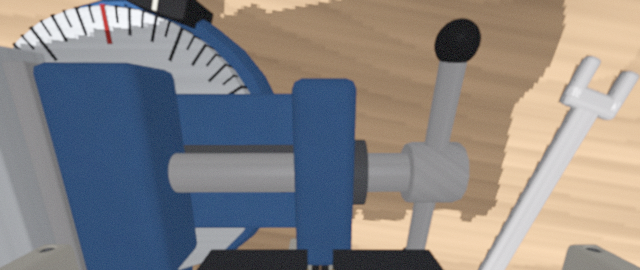

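The bracket is being pushed. The red zero mark, at about (106,25), has passed left of the index line at about (154,5), so the reading is roughly 18°. I'll go another 9°, back off and measure from above.

Emit:
jog_arm(
  moves=[
    [[0.58,0.25,0],-3,0],
    [[0.58,0.25,0],-3,0],
    [[0.5,0.22,0],-2.5,0],
    [[0,0,0],0,0],
    [[0,0,0],0,0],
    [[-1.5,0,0],0,0],
    [[0,0,-5],0,0],
    [[0,0,-6],0,0],
    [[0,0,-3],0,0],
    [[0,-3,0],0,0],
    [[0,0,0],0,0],
    [[0,0,0],0,0],
  ],
)

```text
time_s: 13.52
tcp_pos: [0.5918, 0.0197, 0.2049]
eef_rot: [180.0, -0.1, 18.0]
contact_force: [-0.3, -0.5, 0.5]
gripper_width: 0.0003
gripper_force: 0.0
```

```bash
python3 - <<'E'
from h import *
s,w=wcap("w5");print(s["time_s"],s["tcp_pos"],s["eef_rot"],s["contact_force"])
x,y=proj(w,[.711,.0995,.04]).astype(int);print(x,y)
y0=max(0,y-45);x0=max(0,x-130)
print(x0,y0)
g=cv2.resize(w["pixels"][y0:y0+190,x0:x0+260],(780,570),interpolation=cv2.INTER_CUBIC);cv2.imwrite("pics/w5.png",g)
E
```

```text
13.525 [0.59184516 0.01974256 0.2049176 ] [ 1.79987662e+02 -6.63850266e-02  1.80391331e+01] [-0.28209203 -0.45304745  0.51212151]
278 38
148 0
```

View pics/w5.png

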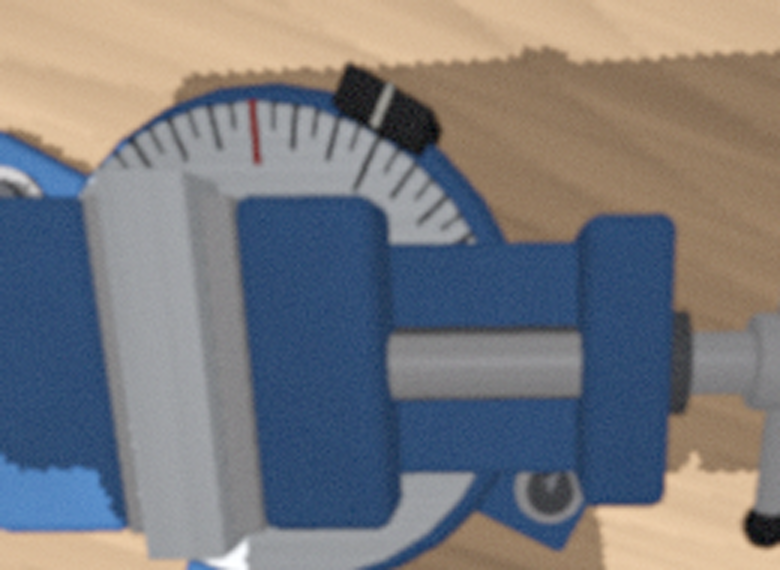

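The red zero mark is at crop (253,110), then marks at about 293 and 332. The longest (30) mark runs (357,188) to (380,137), and the index line (375,122) to (390,85). The 30 mark is still slightly clockwise of the index, and I'll quantify the gap.

```bash
python3 - <<'E'
from h import *
s,w=wcap()
f=lambda x,y:at_z(w,(x/3+148-1/3,y/3-1/3),.04)[:2]
P={"red_o":(252,100),"red_i":(258,163),"m30_o":(381,135),"m30_i":(357,188),"m20_o":(338,118),"m20_i":(328,160),"ix_in":(375,122),"ix_out":(390,85)}
Q={k:f(*v) for k,v in P.items()}
for C in ([.629,.114],[.631,.115],[.629,.111]):
    C=np.array(C);print(C,{k:(round(float(np.rad2deg(np.arctan2(*(q-C)[::-1]))),1),round(float(np.linalg.norm(q-C)*1000))) for k,q in Q.items()})
# tommy etc
px=lambda x,y:(x/3+148-1/3,y/3-1/3)
g=cv2.resize(w["pixels"][20:75,215:315],(800,440),interpolation=cv2.INTER_CUBIC);cv2.imwrite("pics/w5c.png",g)
E
```

```text
[0.629 0.114] {'red_o': (20.6, 78), 'red_i': (21.0, 60), 'm30_o': (-9.9, 77), 'm30_i': (-9.6, 60), 'm20_o': (0.6, 77), 'm20_i': (0.7, 64), 'ix_in': (-7.6, 80), 'ix_out': (-7.7, 91)}
[0.631 0.115] {'red_o': (20.4, 76), 'red_i': (20.8, 58), 'm30_o': (-10.9, 76), 'm30_i': (-10.9, 58), 'm20_o': (-0.2, 75), 'm20_i': (-0.2, 62), 'ix_in': (-8.5, 78), 'ix_out': (-8.5, 89)}
[0.629 0.111] {'red_o': (22.6, 79), 'red_i': (23.7, 61), 'm30_o': (-7.7, 77), 'm30_i': (-6.8, 59), 'm20_o': (2.8, 77), 'm20_i': (3.4, 64), 'ix_in': (-5.4, 79), 'ix_out': (-5.8, 91)}
```

View pics/w5c.png

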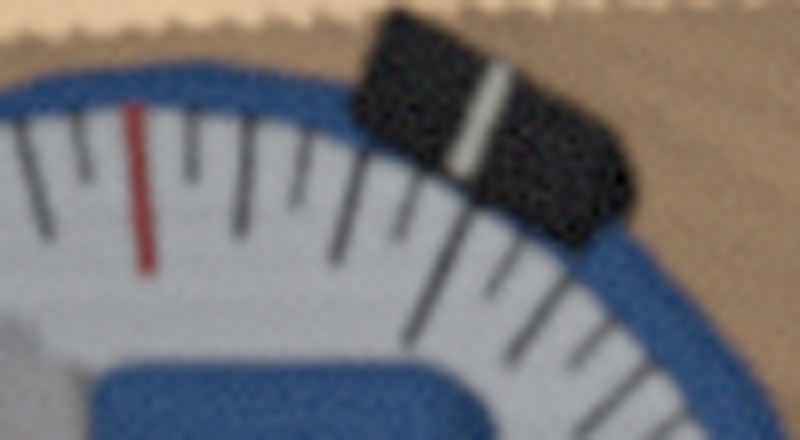

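The zoom is clear: marks 0 (red), 5, 10, …, 25, 30, with the index line between 25 and 30. The reading is about 27.9°, so 2.1° more is needed. I'll add an automatic reading (red mark against white line) and validate it on this view.

```bash
cat >> h.py <<'E'
C=np.array([.629,.114])
def polar(w):
    """image of the disc plane z=.04 unrolled: rows radius 50..95 mm, cols angle -30..60 deg, 0.1 deg"""
    A=np.arange(-40,60,.1);r=np.arange(50,96,.5)
    m=np.array([[proj(w,[C[0]+q/1000*np.cos(np.deg2rad(a)),C[1]+q/1000*np.sin(np.deg2rad(a)),.04]) for a in A] for q in r]).astype(np.float32)
    return A,r,cv2.remap(w["pixels"],m[...,0],m[...,1],cv2.INTER_LINEAR).astype(float)
def reading(w):
    A,r,g=polar(w)
    d=g[(r>62)&(r<75)];red=(d[...,2]-(d[...,0]+d[...,1])/2).mean(0);i=red.argmax();k=slice(max(0,i-25),i+26);wt=np.clip(red[k]-red[k].max()*.4,0,None)
    ra=(A[k]*wt).sum()/wt.sum()
    b=g[(r>82)&(r<89)].mean(2).mean(0);j=np.where(abs(A+7.6)<4)[0];x=b[j];wt=np.clip(x-x.min()-.4*(x.max()-x.min()),0,None)
    ia=(A[j]*wt).sum()/wt.sum()
    return dict(red=ra,index=ia,reading=ra-ia,redpk=red.max(),white=x.max(),black=x.min())
E
python3 - <<'E'
from h import *
s,w=wcap();print(reading(w))
E
```

```text
{'red': np.float64(21.292188753694102), 'index': np.float64(-7.341717905431103), 'reading': np.float64(28.633906659125206), 'redpk': np.float64(53.98), 'white': np.float64(144.61538461538458), 'black': np.float64(32.61538461538461)}
```

```bash
cat >> h.py <<'E'
def m30(w,ia):
    A,r,g=polar(w);out=[]
    for lo,hi in ((59,64),(64,69),(69,75)):
        b=g[(r>lo)&(r<hi)].mean(2).mean(0);b=cv2.GaussianBlur(b[None],(1,1),0)[0]
        j=np.where(abs(A-ia)<7)[0];x=b[j]-np.poly1d(np.polyfit(A[j],b[j],1))(A[j])
        pk=[k for k in range(8,len(x)-8) if x[k]==x[k-8:k+9].min() and x[k]<-8]
        out.append([(round(A[j[k]]-ia,1),round(x[k])) for k in pk])
    return out
E
python3 - <<'E'
from h import *
s,w=wcap();R=reading(w);print(m30(w,R["index"]))
E
```

```text
[[(np.float64(-1.3), -53)], [(np.float64(-1.6), -52)], [(np.float64(-1.7), -54), (np.float64(3.4), -31)]]
```

Emit:
jog_arm(
  moves=[
    [[0,3,0],0,0],
    [[0,0,6],0,0],
    [[0,0,5],0,0],
    [[0,0,3],0,0],
    [[0,0,0],0,0],
    [[0.8,0,0],0,0],
    [[0.6,0,0],0,0],
    [[0.1,0,0],0,0],
    [[0,0,0],0,0],
    [[0,0,0],0,0],
  ],
)

```text
time_s: 14.98
tcp_pos: [0.6155, -0.004, 0.0649]
eef_rot: [-180.0, -0.0, 18.0]
contact_force: [-2.0, -1.1, 2.4]
gripper_width: 0.0004
gripper_force: 1.4
```

Emit:
jog_arm(
  moves=[
    [[0.16,0.07,0],-0.8,0],
    [[0.16,0.07,0],-0.8,0],
    [[0,0,0],0,0],
    [[0,0,0],0,0],
    [[-1.5,0,0],0,0],
    [[0,0,-5],0,0],
    [[0,0,-6],0,0],
    [[0,0,-3],0,0],
    [[0,-3,0],0,0],
    [[0,0,0],0,0],
    [[0,0,0],0,0],
  ],
)

```text
time_s: 16.35
tcp_pos: [0.5945, 0.0189, 0.2045]
eef_rot: [-180.0, -0.0, 19.7]
contact_force: [-0.7, -0.4, 0.3]
gripper_width: 0.0004
gripper_force: 0.0
```

```bash
python3 - <<'E'
from h import *
s,w=wcap();R=reading(w);print(s["time_s"],s["tcp_pos"],s["eef_rot"],R,m30(w,R["index"]))
for n in ["clamp_lever","lever_hub"]:
    print(n,[(round(x["confidence"],2),np.round(x["pixel"]).tolist(),at_z(w,x["pixel"],.06).round(3).tolist()) for x in regions_of(w,n)[:1]])
E
```

```text
16.35 [0.59451402 0.01885889 0.20446522] [-1.79997105e+02 -2.41470671e-02  1.96553273e+01] {'red': np.float64(23.131253978358636), 'index': np.float64(-7.354656233344173), 'reading': np.float64(30.48591021170281), 'redpk': np.float64(54.7), 'white': np.float64(145.89743589743588), 'black': np.float64(31.7948717948718)} [[(np.float64(0.6), -52)], [(np.float64(0.3), -56)], [(np.float64(-4.9), -24), (np.float64(0.2), -53), (np.float64(5.2), -23)]]
clamp_lever [(0.59, [218.0, 218.0], [0.526, 0.108, 0.06])]
lever_hub [(0.67, [217.0, 215.0], [0.529, 0.109, 0.06])]
```

The scale now reads 30.3°, with the lever still open. Next I'll go to the lever's far (-y) side to swing it home.

```bash
python3 - <<'E'
from h import *
H=np.array([.530,.110]);q=None
for a in [53,43,33,23,13,7,3,0,-3,-6]:
    f=np.deg2rad(148.7+a);n=np.array([-np.sin(f),np.cos(f)]);u=np.array([np.cos(f),np.sin(f)])
    p=H+.07*u+n*(.007+.0095*abs(n[0])+.021*abs(n[1]));print(a,p.round(4),None if q is None else ((p-q)*[100,-100]).round(2));q=p
E
```

```text
53 [0.4761 0.0562] None
43 [0.4674 0.0669] [-0.86 -1.07]
33 [0.4609 0.0797] [-0.66 -1.27]
23 [0.4565 0.0913] [-0.43 -1.16]
13 [0.4541 0.1036] [-0.24 -1.23]
7 [0.4538 0.1114] [-0.03 -0.78]
3 [0.4541 0.1168] [ 0.03 -0.54]
0 [0.4547 0.1208] [ 0.05 -0.41]
-3 [0.4554 0.1249] [ 0.08 -0.41]
-6 [0.4565 0.129 ] [ 0.1  -0.41]
```

Emit:
jog_arm(
  moves=[
    [[0,0,0],9.9,0],
    [[0,0,0],9.8,0],
    [[-5.6,-1.0,0],0,0],
    [[-5.6,-1.0,0],0,0],
    [[0,0,6],0,0],
    [[0,0,6],0,0],
    [[0,0,2.6],0,0],
    [[0,0,0],0,0],
    [[0,0,0],0,0],
  ],
)

```text
time_s: 17.62
tcp_pos: [0.4837, 0.0392, 0.0595]
eef_rot: [-180.0, -0.1, -0.1]
contact_force: [0.2, 0.0, 0.2]
gripper_width: 0.0003
gripper_force: 0.0
```

Emit:
jog_arm(
  moves=[
    [[-0.8,-1.7,0],0,0],
    [[-0.8,-1.0,0],0,0],
    [[-0.7,-1.3,0],0,0],
    [[-0.4,-1.2,0],0,0],
    [[-0.2,-1.2,0],0,0],
    [[0,-0.8,0],0,0],
    [[0,0,0],0,0],
  ],
)

```text
time_s: 18.5
tcp_pos: [0.4535, 0.1112, 0.0591]
eef_rot: [180.0, 0.0, -0.0]
contact_force: [0.0, -3.0, 0.9]
gripper_width: 0.0005
gripper_force: 1.4
```

Emit:
jog_arm(
  moves=[
    [[0,-0.5,0],0,0],
    [[0,-0.4,0],0,0],
    [[0,0,0],0,0],
  ],
)

```text
time_s: 18.88
tcp_pos: [0.4531, 0.1191, 0.0586]
eef_rot: [179.9, 0.1, -0.1]
contact_force: [1.0, -6.3, 1.8]
gripper_width: 0.0007
gripper_force: 2.7
```

Force is building slowly. I'll advance in small steps until the stop is felt.

Emit:
jog_arm(
  moves=[
    [[0,-0.3,0],0,0],
    [[0,0,0],0,0],
  ],
)

```text
time_s: 19.12
tcp_pos: [0.4528, 0.1217, 0.0585]
eef_rot: [179.9, 0.1, -0.1]
contact_force: [0.5, -7.1, 1.2]
gripper_width: 0.0006
gripper_force: 3.1
```

Emit:
jog_arm(
  moves=[
    [[0.1,-0.3,0],0,0],
    [[0,0,0],0,0],
  ],
)

```text
time_s: 19.38
tcp_pos: [0.4537, 0.1245, 0.0584]
eef_rot: [179.9, 0.1, -0.1]
contact_force: [1.1, -8.4, 0.5]
gripper_width: 0.0003
gripper_force: 3.3
```

Emit:
jog_arm(
  moves=[
    [[0.1,-0.3,0],0,0],
    [[0,0,0],0,0],
  ],
)

```text
time_s: 19.62
tcp_pos: [0.4544, 0.127, 0.0584]
eef_rot: [179.8, 0.2, -0.1]
contact_force: [1.6, -9.9, 1.2]
gripper_width: 0.0004
gripper_force: 4.1
```

Emit:
jog_arm(
  moves=[
    [[0.1,-0.3,0],0,0],
    [[0,0,0],0,0],
  ],
)

```text
time_s: 19.88
tcp_pos: [0.454, 0.1277, 0.0581]
eef_rot: [179.6, 0.3, -0.1]
contact_force: [0.7, -19.1, 4.8]
gripper_width: 0.0002
gripper_force: 8.0
```

The force jumped to 19 N with little motion, so the lever is at its stop. I'll back off, lift and verify.

Emit:
jog_arm(
  moves=[
    [[0,1.0,0],0,0],
    [[-0.5,2.0,0],0,0],
    [[0,0,-6],0,0],
    [[0,0,-6],0,0],
    [[0,0,-6],0,0],
    [[4,2,-4],0,0],
    [[5,2,0],0,0],
    [[0,0,0],0,0],
    [[0,0,0],0,0],
  ],
)

```text
time_s: 21.0
tcp_pos: [0.5412, 0.0614, 0.2781]
eef_rot: [-180.0, 0.1, -0.1]
contact_force: [0.2, -0.0, -0.4]
gripper_width: 0.0001
gripper_force: 0.0
```

```bash
python3 - <<'E'
from h import *
s,w=wcap("w6");R=reading(w);print(s["time_s"],s["tcp_pos"],s["contact_force"],R,m30(w,R["index"]))
print(proj(w,[.53,.11,.058]),proj(w,[.7115,.103,.04]))
for a in (0,.15,.3): 
    f=np.deg2rad(148.7)+a;print(a,proj(w,[.53+.09*np.cos(f),.11+.09*np.sin(f),.075]))
E
```

```text
21.0 [0.54115116 0.06138029 0.27805303] [ 0.20601953 -0.00133706 -0.42846204] {'red': np.float64(23.147156112902245), 'index': np.float64(-7.357072838324835), 'reading': np.float64(30.50422895122708), 'redpk': np.float64(50.06), 'white': np.float64(192.84615384615387), 'black': np.float64(44.589743589743584)} [[(np.float64(0.7), -25)], [(np.float64(-4.9), -16), (np.float64(0.1), -25)], [(np.float64(-5.0), -19), (np.float64(0.3), -42), (np.float64(4.9), -22)]]
[281.21473913 178.59789607] [282.53217331  18.50321815]
0 [245.62377192 240.16959868]
0.15 [255.31688918 244.46527052]
0.3 [265.43709733 247.41793248]
```

View pics/w6.png

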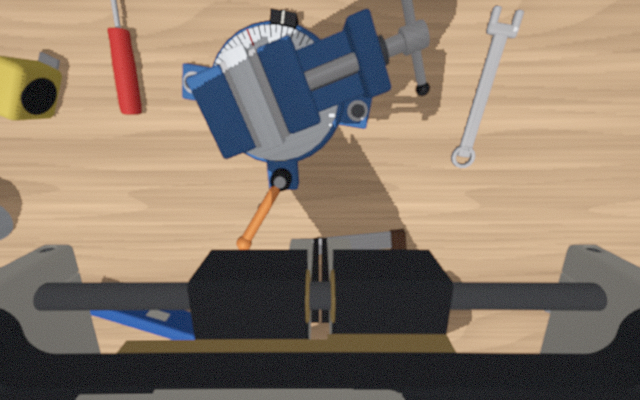

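The lever ball is at (244,242), which matches the predicted home position of (245.6,240). The 30 mark stands at the index, reading about 30.3°. The bystanders in view look undisturbed and the robot is clear of everything, so I'm handing in.

```bash
python3 -c "
from plant import close_job;print(close_job())"
```

```text
the job is handed in; nothing more can be done
None
```

The vise is clamped at about 30.3° on its scale with the lever fully home, the bystanders were not touched, and the job is handed in; the hand-in call returned no verdict.

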